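# Open the stone-sealer can on its keeper stand

## Task

Open the stone-sealer can. With its black knob, wind the yellow keeper plate fully back off the can's red safety cap (the knob travels along with the plate); then press the cap down firmly, turn it anticlockwise until it is free, lift it off and set it down gently, right way up, well inside the flat steel tray. Do not disturb the other things on the bench.

Things in the scene. Friction and masses are not known exactly. Their poses are not given: they have to be found in the camera images.
- stand: Grey base plate fixed to the bench, 150 mm (x) by 335 mm (y, from -77 to 258), 8 mm thick. Origin on the bench below the can's axis, z up. Carries a round aluminium and blue can (104 mm across, shoulder 100 mm above the bench) and, at its +y side, a grey pedestal (45 mm wide, y from 80 to 245 mm, 122 mm high) with a carriage that slides along the stand's y.
- neck_top (a point): Centre of the top of the can's steel neck, 145 mm above the bench, on the cap's axis. The neck is 40 mm across up to 118 mm above the bench, 26 mm above that, with a notched flange 38 mm across at its top. A white sprung plug in it pushes the cap up.
- free_dot (a point): Green dot on the can's shoulder, on the stand's +x side of the neck, 41 mm from its axis: the cap's white mark points to it when the cap is free. A red dot, 70 degrees clockwise from it seen from above, is where the mark points when locked.
- cap_mid (a point): Centre, half-way up, of the red safety cap: round, 56 mm across, 34 mm tall, about 60 g, closed on top, hollow below; z up when right way up, x toward its white mark. Locked, its underside is 129 mm and its top 163 mm above the bench. Its underside must rise 24 mm from there to clear the neck. It stands flat on its rim.
- cap_mark (a point): Outer end of the white mark on the cap's top, 26 mm from its axis. The cap can be pushed down 8 mm against a spring (9 N rising to 13 N) and turns only while down by 5 mm or more: 70 degrees (1.22 rad) anticlockwise seen from above, to a stop. Let up there, it rises to 6 mm above its locked height and lifts straight off. Pulled or turned unpressed it stays locked.
- keeper_tip (a point): Middle of the front end of the yellow keeper plate (30 mm wide, 170 to 176 mm above the bench), which reaches from the carriage along the stand's -y over the cap. At first it ends 8 mm from the cap's axis, 7 mm above the cap, so the cap cannot be lifted out; fully back it ends 68 mm from that axis.
- carriage (a joint): Travel of the carriage with keeper plate and knob, m: 0 keeper over the cap, 0.060 fully back against its stop, moving along the stand's +y. Geared to the knob: 24 mm per radian. It stays where it is left.
- knob (a joint): Angle of the knob, rad: 0 at the start, grows clockwise seen from above to 2.5 at the stop (carriage fully back). Friction about 0.15 N m.
- knob_grip (a point): Point on the knob's upright axis at the height to grip. Round black ribbed knob, 40 mm across (42 over its ribs), 34 mm tall, its top 14 mm above this point and its underside 20 mm below; it stands on a dark carriage block 56 x 50 mm. It lies 201 mm above the bench, on the stand's x = 0, at first 120 mm from the cap's axis toward +y, and shifts with the carriage.
- tray: Flat open steel tray fixed on the bench, 140 x 140 mm, walls 14 mm high and 4 mm thick, floor about 4 mm thick; origin at the centre of its underside.
- chip_box: Wooden box with stone chips, fixed, 140 x 140 x 30 mm (chips up to 40 mm high); not the place for the cap. It and the tray may change places. Origin at the centre of its underside.
- iron_mallet: carver's mallet with a dark iron head, 96 mm wide, standing on its head, 235 mm tall; origin at the centre of its underside
- brass_mallet: the same mallet with a brass head, standing; origin at the centre of its underside
- flat_chisel: flat stone chisel with a wooden handle, 245 mm long, lying beyond the stand along its own x; origin near its middle, on the table
- claw_chisel: wide stone chisel with a wooden handle, 245 mm long, lying at the right of the bench; origin near its middle, on the table
- dust_brush: hand brush lying at the robot-side right corner of the stand; origin on the table under it
- oil_bottle: amber bottle, 56 mm across, 140 mm tall, standing at the far right; origin at the centre of its underside
- offcut: pale stone offcut, 90 x 70 x 45 mm, at the far left; origin at the centre of its underside
There are look-alikes about, which are no part of the job. There is more than one size of the part that bears cap_mid; the job needs the largest.

How it is judged:
By the outcome, as a careful person would: the job done as asked, in the order asked, and still so for the second after the job is handed in, with the robot touching nothing.
It also fails if it takes over 64 s, if anything falls off the work surface, if the arm or the gripper's body presses on something with over 40 N, if the wrist force passes 120 N, or if a joint passes its speed limit or range.

## Robot

A 6-joint arm with a two-finger parallel gripper is mounted at the origin on the work surface. World frame = base frame: x ahead of the robot, y to its left, z up, the work surface at z = 0. Lengths are in m, angles in degrees, forces in N, time in s.
With the tool pointing down it reaches from about 0.275 to 0.75 m from the base axis. Payload 10.2 kg.
Tool frame: the origin (TCP) lies between the finger pads; the fingertips stand 14 mm ahead of it and the grasp point (between the pads) lies 5 mm behind it; y points along the fingers, z is the direction in which the jaws open and shut, and the axes are right-handed (so a half turn about y gives the same grasp; the last joint's range is limited). The gripper opens to 88 mm and grips with 3 to 60 N. Pads are 18 mm wide; open, the fingers measure 123 mm over their backs; the gripper's body (75 mm by 187 mm) begins 45 mm behind the grasp point.
Start: joints at [-78.174, 17.928, 85.812, -0, 76.261, -12.8], TCP at [0.219, -0.477, 0.253] pointing down, gripper open.
Joint ranges: [-168.41, 168.41], [-55.51, 124.54], [10.69, 146.95], [-70.63, 250.63], [1, 178], [-165.06, 165.06]. Speed limits (degrees/s): [136.94, 136.94, 172.46, 180, 180, 180].

## Interface

Orientations are given as a 3x3 rotation matrix whose columns are the frame's x, y, z axes.
In Python, from rig import readout, camera, camera_params, order gives the robot as it stands. The module is installed in compiled form; this text tells all that it offers.
- The arm moves only by the tool jog_arm, never from a script. Its argument "plan" is a list of rows, each an object with "dp": the shift along the tool's x, y, z in m, a list of three; "rot": the turn, a rotation vector about the tool's x, y, z in degrees, a list of three; "claw": the finger opening in m, from 0 to 0.0881. A call has exactly 5 rows; each row is the pose to reach, as a shift and turn from the pose measured when the call began, along the tool's axes at that moment; what a row does not reach only later rows make up. A row lasts 1/10 s, in which the tool goes at most 50 mm and 8.59 degrees, less where a joint would pass 70% of its speed; a pose out of reach is approached as far as the arm can. A call with a gripper value outside its range is refused whole. The fingers move at their own pace and stop on an object; "force" is the grip in N (left out, the last holds). Time passes only in rows, so rows that repeat a pose let the fingers close, or fill a call up. It gives the time, the measured TCP pose, the force and the opening at its end, in the units of the state.
- readout.state(): the state, without advancing time (a new reading comes with each control period).
- camera(name): name is "scene" or "top" or "wrist"; returns the picture (480x640x3 uint8, red, green, blue); there is no depth.
- camera_params(name): a dict with "fovy" (degrees; the focal length in pixels is half the picture's height over the tangent of half this angle, whatever the lens; pixels are square), "cx", "cy" (the principal point, pixels), "k1" (the pictures are not rectified: a ray, as slopes to the right and down, at radius r is drawn at 1 + k1 r^2 times it, then the intrinsics apply), "cam_to_world" (4x4, takes a point from camera to world coordinates). Camera axes: x right, y up, looking along -z (the intrinsics and any distortion apply to the point x, -y, -z); pixel columns grow to the right and rows downward; lengths in m; the calibration is good to about 2 mm. A picture is of the moment at which its call begins: read the wrist's pose just before it. camera_params takes no time and is no camera call; for the wrist camera it gives the pose at the moment of the call.
- order.job_done(): hands the job in, once; it reports no verdict.
The state is a dict: "time": time; "joints": joint angles; "joint_vel": joint speeds; "joint_efforts": joint torques, N m; "tcp_pos": TCP position; "ee_rot": TCP orientation; "force": force on the tool from outside, world axes, zero at the start; "moment": the same for the moment, N m; "opening": opening from 0.0 (shut) to 1.0 (fully open).
Only numpy, scipy, OpenCV 4.12 (cv2) and the standard library are available. Lean on these libraries where they do the work, as an engineer would, in place of code of your own. Each camera call takes 0.05 s, during which the arm holds its last target. There are 200 camera calls.

## Working session

There is one attempt and no reset: what is moved stays moved. The work goes in short steps, Python scripts to look and compute and a tool call to move; the robot and the scene stay as the last step left them, time stands still between calls to the robot, and variables do not carry over. Pictures are saved under pics/ and viewed, about 8 in all and at most 12, crops included, and the job is handed in when it is done.

Besides the shell and the picture viewer there is one more tool, called after "Request:" in YAML: its name, and indented under it one key for each argument. jog_arm: Moves the arm, as the interface text tells. Its arguments: {"type":"object","properties":{"plan":{"type":"array","items":{"type":"object","properties":{"dp":{"type":"array","items":{"type":"number"}},"rot":{"type":"array","items":{"type":"number"}},"claw":{"type":"number"}}}},"force":{"type":"number"}},"required":["plan"]}

```bash
mkdir -p pics; cat > h.py <<'E'
import numpy as np, cv2
from rig import readout, camera, camera_params, order
def ray(p,u,v):
    f=240/np.tan(np.radians(p['fovy'])/2); x=(u-p['cx'])/f; y=(v-p['cy'])/f
    rd=np.hypot(x,y); r=rd
    for _ in range(30): r=rd/(1+p['k1']*r*r)
    s=r/rd if rd>0 else 1
    T=np.array(p['cam_to_world']); d=T[:3,:3]@np.array([x*s,-y*s,-1]); return T[:3,3],d
def onz(p,u,v,z):
    o,d=ray(p,u,v); return o+d*(z-o[2])/d[2]
def proj(p,P):
    f=240/np.tan(np.radians(p['fovy'])/2); T=np.array(p['cam_to_world'])
    c=T[:3,:3].T@(np.array(P)-T[:3,3]); x,y=c[0]/-c[2],-c[1]/-c[2]; k=1+p['k1']*(x*x+y*y)
    return p['cx']+f*x*k,p['cy']+f*y*k
def save(im,n): cv2.imwrite('pics/'+n,im[...,::-1])
def mv(dw):  # world shift -> tool axes
    R=np.array(readout.state()['ee_rot']); return R.T@np.array(dw)
E
python3 - <<'E'
from h import *
for n in('top','scene'):
    save(camera(n),n+'0.png'); p=camera_params(n); print(n,p['fovy'],p['cx'],p['cy'],p['k1'],np.round(p['cam_to_world'],3).tolist())
s=readout.state(); print(s)
E
```

```text
top 54.780085327142345 320.89366529187896 245.28318915533703 -0.0764228935339393 [[0.013, 0.995, -0.1, 0.394], [-1.0, 0.011, -0.017, -0.033], [-0.015, 0.1, 0.995, 1.306], [0.0, 0.0, 0.0, 1.0]]
scene 44.922741691087374 320.821204697362 237.5683091225305 0.01531305431905088 [[-0.175, -0.839, 0.515, 1.11], [0.985, -0.151, 0.089, 0.072], [0.003, 0.523, 0.852, 1.097], [0.0, 0.0, 0.0, 1.0]]
{'time': 0.1, 'joints': array([-7.81743692e+01,  1.79540418e+01,  8.58472892e+01, -1.58004676e-04,
        7.62588504e+01, -1.28000564e+01]), 'joint_vel': array([-0.10611243, -0.04736824, -0.12271398, -0.01516879, -0.01876834,
       -0.03701582]), 'joint_efforts': array([ 2.47840107e-03, -4.02808321e+01, -2.52649766e+01,  6.95359963e-02,
        3.41914000e-02, -6.48036462e-05]), 'tcp_pos': array([ 0.21870944, -0.4770715 ,  0.25225345]), 'ee_rot': array([[-9.09049140e-01, -2.17877119e-04,  4.16688870e-01],
       [-4.16688863e-01,  1.02752185e-03, -9.09048588e-01],
       [-2.30096032e-04, -9.99999448e-01, -1.02485482e-03]]), 'force': array([-0.66523642,  0.09066716,  0.90145575]), 'moment': array([-0.01510447,  0.04976411, -0.02247974]), 'opening': 1.0051034239463625}
```

View pics/top0.png

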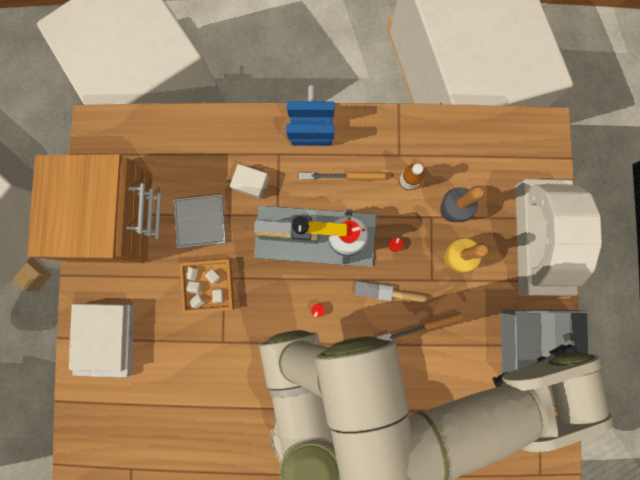

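View pics/scene0.png

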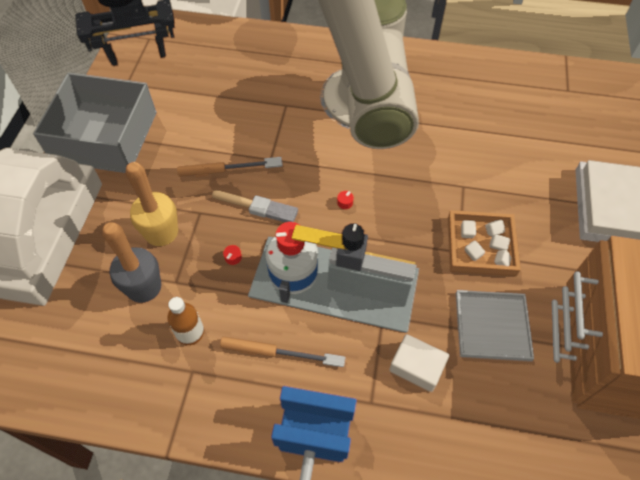

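Both views show the can (cap at top px ~350,233), the knob (301,226), the tray (200,221) and the chip box (206,286). Two small red look-alike caps lie at (397,244) and (317,311). Next I'll measure from crops.

```bash
python3 - <<'E'
from h import *
T=cv2.imread('pics/top0.png'); S=cv2.imread('pics/scene0.png')
a=cv2.resize(T[190:275,245:400],None,fx=5,fy=5,interpolation=cv2.INTER_CUBIC)[:, :775]
b=cv2.resize(S[215:335,240:425],None,fx=4,fy=4,interpolation=cv2.INTER_CUBIC)
cv2.imwrite('pics/a.png',a);cv2.imwrite('pics/b.png',b)
for n,im,box,zs in(('top',T,(325,210,375,260),.163),('scene',S,(270,215,310,260),.163)):
    p=camera_params(n); hsv=cv2.cvtColor(im,cv2.COLOR_BGR2HSV)
    red=(((hsv[...,0]<6)|(hsv[...,0]>174))&(hsv[...,1]>150)&(hsv[...,2]>90)).astype(np.uint8)
    m=np.zeros_like(red);x0,y0,x1,y1=box;m[y0:y1,x0:x1]=red[y0:y1,x0:x1]
    c=max(cv2.findContours(m,0,1)[0],key=cv2.contourArea); print(n,cv2.boundingRect(c),cv2.minEnclosingCircle(c))
E
```

```text
top (340, 220, 20, 23) ((348.6363525390625, 231.0), 11.121156692504883)
scene (276, 222, 28, 33) ((289.0, 238.0), 16.763153076171875)
```

View pics/a.png

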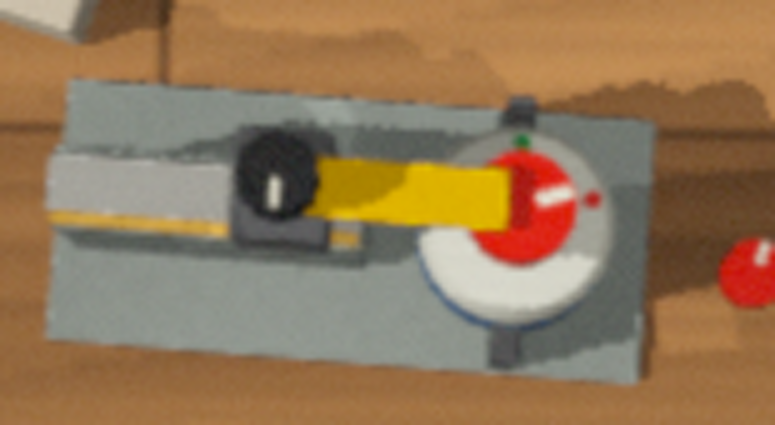

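View pics/b.png

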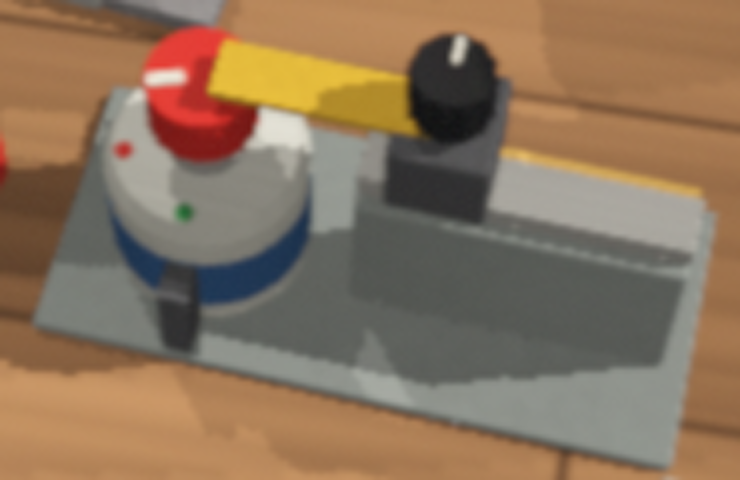

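```bash
python3 - <<'E'
from h import *
p=camera_params('top');q=camera_params('scene')
A=lambda x,y:(245+(x+.5)/5-.5,190+(y+.5)/5-.5); B=lambda x,y:(240+(x+.5)/4-.5,215+(y+.5)/4-.5)
C=[onz(p,*A(*c),.008) for c in((70,80),(653,121),(641,382),(47,338))]
C=np.array(C)[:,:2]; print('corners',C.round(4).tolist())
# corners in stand: (+x,+y258),(+x,-77),(-x,-77),(-x,258)
L=np.array([[75,258],[75,-77],[-75,-77],[-75,258]])/1e3
mL,mC=L.mean(0),C.mean(0);H=(L-mL).T@(C-mC);U,_,V=np.linalg.svd(H);R=(U@V).T;t=mC-R@mL
print('yaw',np.degrees(np.arctan2(R[1,0],R[0,0])),'origin',t, 'res',np.abs((L@R.T+t)-C).max())
for y in(.12,.18):print('knob',R@[0,y]+t)
print('cap top',onz(p,*A(523,208),.163),'sc',onz(q,*B(199,80),.163))
print('knob top',onz(p,*A(276,172),.215),'sc',onz(q,*B(452,74),.215))
print('green',onz(p,*A(522,142),.1),onz(q,*B(185,212),.1),'red',onz(p,*A(593,200),.1),onz(q,*B(123,150),.1))
print('keeper tip',onz(p,*A(509,199),.176),'sc',onz(q,*B(216,66),.176))
for uv in((200,221),):print('tray',onz(p,*uv,.01))
im=cv2.imread('pics/top0.png');print('tray corners T',[onz(p,*c,.014).round(3).tolist() for c in((175,200),(222,195),(225,243),(178,248))])
print('tray corners S',[onz(q,*c,.014).round(3).tolist() for c in((457,292),(526,291),(533,362),(461,360))])
print('mallets etc', onz(p,460,205,.05),onz(p,462,255,.05),'offcut',onz(p,249,181,.045))
E
```

```text
corners [[0.6358, 0.1679], [0.6154, -0.1641], [0.4672, -0.1574], [0.4881, 0.177]]
yaw -3.460123886740135 origin [ 0.54614573 -0.08446666] res 0.0017854445339915148
knob [0.55338819 0.03531458]
knob [0.55700942 0.0952052 ]
cap top [ 0.54442603 -0.08375442  0.163     ] sc [ 0.54939989 -0.08472907  0.163     ]
knob top [0.5536237  0.03620446 0.215     ] sc [0.55750424 0.03481998 0.215     ]
green [ 0.58773273 -0.08582069  0.1       ] [ 0.58704236 -0.0866879   0.1       ] red [ 0.5573467  -0.12327046  0.1       ] [ 0.55825102 -0.12412259  0.1       ]
keeper tip [ 0.5471053  -0.07626306  0.176     ] sc [ 0.54823777 -0.07627236  0.176     ]
tray [0.58959901 0.33476575 0.01      ]
tray corners T [[0.649, 0.409, 0.014], [0.665, 0.273, 0.014], [0.527, 0.26, 0.014], [0.511, 0.394, 0.014]]
tray corners S [[0.536, 0.26, 0.014], [0.508, 0.4, 0.014], [0.66, 0.412, 0.014], [0.681, 0.275, 0.014]]
mallets etc [ 0.63565377 -0.39419067  0.05      ] [ 0.49738999 -0.39707524  0.05      ] offcut [0.69836503 0.19113906 0.045     ]
```

```bash
cat >> h.py <<'E'
def to(pos,head):
    "remaining shift and turn, in tool axes, to a tool-down pose whose z axis heads at head degrees"
    from scipy.spatial.transform import Rotation as Ro
    s=readout.state(); R=np.array(s['ee_rot']); h=np.radians(head)
    z=np.array([np.cos(h),np.sin(h),0]);y=np.array([0,0,-1.]);D=np.stack([np.cross(y,z),y,z],1)
    dp=R.T@(np.array(pos)-s['tcp_pos']); rv=Ro.from_matrix(R.T@D).as_rotvec(degrees=True)
    ch=np.degrees(np.arctan2(R[1,2],R[0,2]))
    print('t',round(s['time'],2),'pos',s['tcp_pos'].round(4),'head',ch.round(1),'F',np.round(s['force'],1),'op',round(s['opening'],3),'j6',s['joints'][5].round(1))
    print('dp',dp.round(4).tolist(),'rot',rv.round(1).tolist()); return R
E
python3 -c "
from h import *
to([.555,.0355,.28],78)"
```

```text
t 0.1 pos [ 0.2187 -0.4771  0.2523] head -65.4 F [-0.7  0.1  0.9] op 1.005 j6 -12.8
dp [-0.5193, -0.0273, -0.3259] rot [0.0, -143.4, -0.1]
```

Request:
jog_arm:
  plan:
    - {"dp": [-0.04,-0.03,-0.025],"rot": [0,-8.5,0],"claw": 0.088}
    - {"dp": [-0.075,-0.03,-0.047],"rot": [0,-17,0],"claw": 0.088}
    - {"dp": [-0.115,-0.03,-0.072],"rot": [0,-25.5,0],"claw": 0.088}
    - {"dp": [-0.15,-0.03,-0.094],"rot": [0,-34,0],"claw": 0.088}
    - {"dp": [-0.19,-0.03,-0.119],"rot": [0,-42.5,0],"claw": 0.088}

```text
time: 0.6
tcp_pos: [0.3423, -0.2883, 0.2823]
ee_rot: [[-0.384, -0.0, 0.923], [-0.923, 0.001, -0.384], [-0.001, -1.0, -0.001]]
force: [0.5, -1.0, 0.5]
opening: 0.996
```

```bash
python3 -c "
from h import *
to([.555,.0355,.28],78)"
```

```text
t 0.6 pos [ 0.3423 -0.2883  0.2823] head -22.6 F [ 0.5 -1.   0.5] op 0.996 j6 -32.6
dp [-0.3806, 0.0026, 0.0722] rot [-0.0, -100.6, -0.1]
```

Request:
jog_arm:
  plan:
    - {"dp": [-0.038,0,0.007],"rot": [0,-8.5,0],"claw": 0.088}
    - {"dp": [-0.076,0,0.014],"rot": [0,-17,0],"claw": 0.088}
    - {"dp": [-0.114,0,0.022],"rot": [0,-25.5,0],"claw": 0.088}
    - {"dp": [-0.152,0,0.029],"rot": [0,-34,0],"claw": 0.088}
    - {"dp": [-0.19,0,0.036],"rot": [0,-42.5,0],"claw": 0.088}

```text
time: 1.1
tcp_pos: [0.449, -0.1251, 0.2823]
ee_rot: [[0.347, -0.001, 0.938], [-0.938, 0.001, 0.347], [-0.002, -1.0, -0.0]]
force: [-1.0, -0.4, -0.0]
opening: 0.998
```

```bash
python3 -c "
from h import *
to([.555,.0355,.28],78)"
```

```text
t 1.1 pos [ 0.449  -0.1251  0.2823] head 20.3 F [-1.  -0.4 -0. ] op 0.998 j6 -50.3
dp [-0.1139, 0.0024, 0.1551] rot [-0.0, -57.7, -0.1]
```

Request:
jog_arm:
  plan:
    - {"dp": [-0.025,0,0.034],"rot": [0,-8.5,0],"claw": 0.088}
    - {"dp": [-0.05,0,0.068],"rot": [0,-17,0],"claw": 0.088}
    - {"dp": [-0.075,0,0.102],"rot": [0,-25.5,0],"claw": 0.088}
    - {"dp": [-0.1,0,0.136],"rot": [0,-34,0],"claw": 0.088}
    - {"dp": [-0.114,0.0,0.155],"rot": [0,-42.5,0],"claw": 0.088}

```text
time: 1.6
tcp_pos: [0.5557, 0.0382, 0.2818]
ee_rot: [[0.893, -0.001, 0.45], [-0.45, 0.002, 0.893], [-0.002, -1.0, 0.001]]
force: [-0.5, -0.1, 0.7]
opening: 0.999
```

```bash
python3 -c "
from h import *
to([.555,.0355,.28],78)
p=camera_params('wrist');im=camera('wrist');save(im,'w1.png')
import json;json.dump({k:np.array(v).tolist() for k,v in p.items()},open('w1.json','w'))
print(proj(p,[.555,.0355,.215]),proj(p,[.5465,-.0845,.163]))
"
```

```text
t 1.6 pos [0.5557 0.0382 0.2818] head 63.3 F [-0.5 -0.1  0.7] op 0.999 j6 -71.4
dp [0.0006, 0.0018, -0.0027] rot [-0.1, -14.7, -0.1]
(np.float64(318.1328627358598), np.float64(268.1453859371055)) (np.float64(175.46080907266474), np.float64(302.0204027424423))
```

View pics/w1.png

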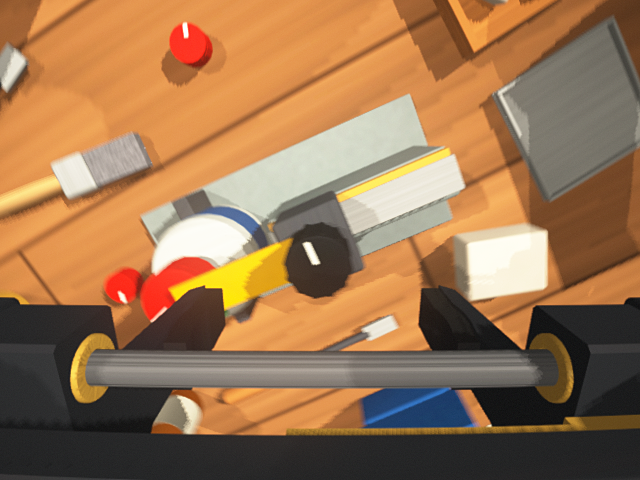

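The knob top is seen at about (320,261), some 7 px from the prediction, so I'll refine it by ray.

```bash
python3 -c "
from h import *
import json
p=json.load(open('w1.json'));im=cv2.imread('pics/w1.png')
m=(im.max(2)<60).astype(np.uint8);m[300:]=0;m[:215]=0;m[:,:280]=0;m[:,360:]=0
c=max(cv2.findContours(m,0,1)[0],key=cv2.contourArea);print(cv2.boundingRect(c),cv2.fitEllipse(c))
for uv in((318,259),(320,261),(322,263)):print(onz(p,*uv,.215))
print(np.array(p['cam_to_world'])[:3].round(3))
print('keeper tip mid',onz(p,180,299,.176))
print('tray', [onz(p,*c,.014).round(3).tolist() for c in((495,94),(613,15),(551,200))])
"
```

```text
(293, 223, 55, 28) ((318.888427734375, 273.145751953125), (67.87986755371094, 91.23052978515625), 177.80967712402344)
[0.54988159 0.0380113  0.215     ]
[0.55151778 0.0385017  0.215     ]
[0.55315941 0.03899368 0.215     ]
[[ 0.45  -0.859 -0.245  0.492]
 [ 0.893  0.434  0.122  0.069]
 [ 0.001 -0.274  0.962  0.415]]
keeper tip mid [ 0.54316214 -0.07220375  0.176     ]
tray [[0.529, 0.257, 0.014], [0.51, 0.397, 0.014], [0.665, 0.278, 0.014]]
```

Request:
jog_arm:
  plan:
    - {"dp": [0,0,-0.002],"rot": [0,-7,0],"claw": 0.088}
    - {"dp": [0,0.02,-0.002],"rot": [0,-14,0],"claw": 0.088}
    - {"dp": [0,0.045,-0.002],"rot": [0,-14.5,0],"claw": 0.088}
    - {"dp": [0,0.07,-0.002],"rot": [0,-14.5,0],"claw": 0.088}
    - {"dp": [-0.001,0.081,-0.002],"rot": [0,-14.5,0],"claw": 0.088}

```text
time: 2.15
tcp_pos: [0.5536, 0.0384, 0.1983]
ee_rot: [[0.979, -0.005, 0.205], [-0.205, 0.003, 0.979], [-0.005, -1.0, 0.002]]
force: [-0.5, -0.2, 0.3]
opening: 0.994
```

```bash
python3 -c "
from h import *
to([.554,.0365,.199],78)"
```

```text
t 2.15 pos [0.5536 0.0384 0.1983] head 78.2 F [-0.5 -0.2  0.3] op 0.994 j6 -86.4
dp [0.0008, -0.0007, -0.0017] rot [-0.1, 0.2, -0.3]
```

Request:
jog_arm:
  plan:
    - {"dp": [0,0,-0.001],"rot": [0,0,0],"claw": 0.06}
    - {"dp": [0,0,-0.001],"rot": [0,0,0],"claw": 0.045}
    - {"dp": [0,0,-0.001],"rot": [0,0,0],"claw": 0.03}
    - {"dp": [0,0,-0.001],"rot": [0,0,0],"claw": 0.03}
    - {"dp": [0,0,-0.001],"rot": [0,0,0],"claw": 0.03}
  force: 20

```text
time: 2.65
tcp_pos: [0.5536, 0.0374, 0.1989]
ee_rot: [[0.979, -0.004, 0.205], [-0.205, 0.003, 0.979], [-0.004, -1.0, 0.002]]
force: [0.1, -0.3, 0.1]
opening: 0.566
```

```bash
python3 -c "
from h import *
to([.554,.0365,.199],78)"
```

```text
t 2.65 pos [0.5536 0.0374 0.1989] head 78.2 F [ 0.1 -0.3  0.1] op 0.566 j6 -86.5
dp [0.0006, -0.0001, -0.0008] rot [-0.1, 0.2, -0.2]
```

Request:
jog_arm:
  plan:
    - {"dp": [0,0,0],"rot": [0,0,0],"claw": 0.03}
    - {"dp": [0,0,0],"rot": [0,0,0],"claw": 0.03}
    - {"dp": [0,0,0],"rot": [0,0,0],"claw": 0.03}
    - {"dp": [0,0,0],"rot": [0,0,0],"claw": 0.03}
    - {"dp": [0,0,0],"rot": [0,0,0],"claw": 0.03}
  force: 25

```text
time: 3.15
tcp_pos: [0.5529, 0.0364, 0.199]
ee_rot: [[0.979, -0.006, 0.205], [-0.205, 0.001, 0.979], [-0.006, -1.0, -0.0]]
force: [-5.3, -5.9, 2.5]
opening: 0.449
```

```bash
python3 -c "
from h import *
to([.554,.0365,.199],78);print(readout.state()['moment'])"
```

```text
t 3.15 pos [0.5529 0.0364 0.199 ] head 78.1 F [-5.3 -5.9  2.5] op 0.449 j6 -86.5
dp [0.0011, 0.0, 0.0003] rot [0.0, 0.1, -0.4]
[-0.84295614  0.71879743 -0.20031434]
```

Request:
jog_arm:
  plan:
    - {"dp": [-0.0005,0,0.0023],"rot": [0,8,0],"claw": 0.03}
    - {"dp": [-0.001,0,0.0057],"rot": [0,16,0],"claw": 0.03}
    - {"dp": [-0.0015,0,0.009],"rot": [0,24,0],"claw": 0.03}
    - {"dp": [-0.002,0,0.0123],"rot": [0,32,0],"claw": 0.03}
    - {"dp": [-0.0025,0,0.0156],"rot": [0,40,0],"claw": 0.03}
  force: 35

```text
time: 3.65
tcp_pos: [0.5543, 0.0536, 0.1991]
ee_rot: [[0.614, -0.004, 0.789], [-0.789, 0.004, 0.614], [-0.005, -1.0, -0.001]]
force: [5.3, 7.0, -3.1]
opening: 0.443
```

```bash
cat >> h.py <<'E'
def kn(n=5,step=8,h0=78.1,K0=(.553,.0358)):
    "rows that follow the knob clockwise from the present heading"
    s=readout.state();R=np.array(s['ee_rot']);h=np.degrees(np.arctan2(R[1,2],R[0,2]));d=np.array([.0593,.998])
    print('t',s['time'],'pos',s['tcp_pos'].round(4),'head',h.round(1),'F',np.round(s['force'],1),'M',np.round(s['moment'],2),'op',round(s['opening'],3),'j6',s['joints'][5].round(1))
    for i in range(n+1):
        P=np.array(K0)+.024*np.radians(h0-h+step*i)*d; print(i*step,(R.T@np.array([*(P-s['tcp_pos'][:2]),.199-s['tcp_pos'][2]])).round(4).tolist())
E
python3 -c "
from h import *
kn()"
```

```text
t 3.65 pos [0.5543 0.0536 0.1991] head 37.9 F [ 5.3  7.  -3.1] M [ 1.23 -1.19  0.37] op 0.443 j6 -44.5
0 [0.0005, 0.0001, -0.0008]
8 [-0.002, 0.0001, 0.0014]
16 [-0.0045, 0.0001, 0.0036]
24 [-0.007, 0.0001, 0.0058]
32 [-0.0095, 0.0001, 0.008]
40 [-0.012, 0.0002, 0.0102]
```

Request:
jog_arm:
  plan:
    - {"dp": [-0.0025,0,0.002],"rot": [0,8,0],"claw": 0.03}
    - {"dp": [-0.005,0,0.0042],"rot": [0,16,0],"claw": 0.03}
    - {"dp": [-0.0075,0,0.0064],"rot": [0,24,0],"claw": 0.03}
    - {"dp": [-0.01,0,0.0086],"rot": [0,32,0],"claw": 0.03}
    - {"dp": [-0.0125,0,0.0108],"rot": [0,40,0],"claw": 0.03}

```text
time: 4.15
tcp_pos: [0.5563, 0.0708, 0.1991]
ee_rot: [[-0.042, -0.0, 0.999], [-0.999, 0.005, -0.042], [-0.005, -1.0, -0.0]]
force: [9.2, 3.4, -5.0]
opening: 0.447
```

```bash
python3 -c "
from h import *
kn(K0=(.553,.0363))"
```

```text
t 4.15 pos [0.5563 0.0708 0.1991] head -2.4 F [ 9.2  3.4 -5. ] M [ 0.51 -1.61  0.28] op 0.447 j6 -2.5
0 [0.0009, 0.0001, -0.0013]
8 [-0.0025, 0.0001, -0.0012]
16 [-0.0058, 0.0001, -0.0011]
24 [-0.0092, 0.0002, -0.0011]
32 [-0.0125, 0.0002, -0.001]
40 [-0.0159, 0.0002, -0.001]
```

Request:
jog_arm:
  plan:
    - {"dp": [-0.0033,0,0.0005],"rot": [0,8,0],"claw": 0.03}
    - {"dp": [-0.0067,0,0.0007],"rot": [0,16,0],"claw": 0.03}
    - {"dp": [-0.01,0,0.001],"rot": [0,24,0],"claw": 0.03}
    - {"dp": [-0.0133,0,0.001],"rot": [0,32,0],"claw": 0.03}
    - {"dp": [-0.0167,0,0.001],"rot": [0,40,0],"claw": 0.03}

```text
time: 4.65
tcp_pos: [0.5584, 0.0873, 0.1991]
ee_rot: [[-0.679, 0.001, 0.734], [-0.734, 0.004, -0.679], [-0.004, -1.0, -0.002]]
force: [3.1, -1.5, -3.0]
opening: 0.445
```

```bash
python3 -c "
from h import *
kn(K0=(.554,.0365))"
```

```text
t 4.65 pos [0.5584 0.0873 0.1991] head -42.7 F [ 3.1 -1.5 -3. ] M [-0.39 -0.69  0.11] op 0.445 j6 39.6
0 [0.0012, 0.0001, -0.0008]
8 [-0.0014, 0.0001, -0.0029]
16 [-0.004, 0.0001, -0.0051]
24 [-0.0066, 0.0001, -0.0072]
32 [-0.0092, 0.0002, -0.0093]
40 [-0.0118, 0.0002, -0.0114]
```

Request:
jog_arm:
  plan:
    - {"dp": [-0.0022,0,-0.0022],"rot": [0,8,0],"claw": 0.03}
    - {"dp": [-0.005,0,-0.0044],"rot": [0,16,0],"claw": 0.03}
    - {"dp": [-0.007,0,-0.0063],"rot": [0,22,0],"claw": 0.03}
    - {"dp": [-0.0075,0,-0.0068],"rot": [0,26,0],"claw": 0.03}
    - {"dp": [-0.0075,0,-0.0068],"rot": [0,30,0],"claw": 0.03}

```text
time: 5.15
tcp_pos: [0.5606, 0.0961, 0.1994]
ee_rot: [[-0.955, 0.007, 0.296], [-0.296, 0.001, -0.955], [-0.007, -1.0, 0.001]]
force: [10.9, -8.6, -5.5]
opening: 0.444
```

```bash
python3 -c "
from h import *
kn(K0=(.554,.0365))"
```

```text
t 5.15 pos [0.5606 0.0961 0.1994] head -72.8 F [10.9 -8.6 -5.5] M [-1.29 -1.62  1.06] op 0.444 j6 70.7
0 [0.0017, 0.0004, -0.0041]
8 [0.0005, 0.0004, -0.0073]
16 [-0.0007, 0.0004, -0.0104]
24 [-0.0019, 0.0004, -0.0135]
32 [-0.003, 0.0004, -0.0167]
40 [-0.0042, 0.0004, -0.0198]
```

Request:
jog_arm:
  plan:
    - {"dp": [0,0,0],"rot": [0,-3,0],"claw": 0.088}
    - {"dp": [0,0,0],"rot": [0,-3,0],"claw": 0.088}
    - {"dp": [0,0,0],"rot": [0,-3,0],"claw": 0.088}
    - {"dp": [0,-0.005,0],"rot": [0,-3,0],"claw": 0.088}
    - {"dp": [0,-0.05,0],"rot": [0,-3,0],"claw": 0.088}

```text
time: 5.65
tcp_pos: [0.5584, 0.0961, 0.2459]
ee_rot: [[-0.939, -0.003, 0.345], [-0.345, 0.001, -0.939], [0.002, -1.0, -0.002]]
force: [1.0, 0.7, 1.2]
opening: 0.877
```

```bash
python3 -c "
from h import *
to([.5465,-.0845,.255],-50)"
```

```text
t 5.65 pos [0.5584 0.0961 0.2459] head -69.8 F [1.  0.7 1.2] op 0.877 j6 67.7
dp [0.0734, -0.0093, 0.1655] rot [0.1, -19.8, 0.1]
```

Request:
jog_arm:
  plan:
    - {"dp": [0.018,-0.012,0.041],"rot": [0,-6,0],"claw": 0.088}
    - {"dp": [0.037,-0.012,0.083],"rot": [0,-12,0],"claw": 0.088}
    - {"dp": [0.055,-0.012,0.124],"rot": [0,-20,0],"claw": 0.088}
    - {"dp": [0.073,-0.012,0.165],"rot": [0,-20,0],"claw": 0.088}
    - {"dp": [0.073,-0.012,0.165],"rot": [0,-20,0],"claw": 0.088}

```text
time: 6.15
tcp_pos: [0.5463, -0.0882, 0.258]
ee_rot: [[-0.768, -0.003, 0.64], [-0.64, 0.0, -0.768], [0.002, -1.0, -0.002]]
force: [0.1, 0.6, 0.5]
opening: 0.995
```

```bash
python3 -c "
from h import *
to([.5465,-.0845,.2],-50)
p=camera_params('wrist');w=camera('wrist');save(w,'w2.png')
q=camera_params('top');im=camera('top');save(im,'t2.png');sc=camera('scene');save(sc,'s2.png')
import json;json.dump({k:np.array(v).tolist() for k,v in p.items()},open('w2.json','w'))
b=cv2.resize(sc[205:335,230:425],(800,533),interpolation=cv2.INTER_CUBIC);save(b,'b2.png')
print(proj(p,[.5465,-.0845,.163]))
E=[]
"
```

```text
t 6.15 pos [ 0.5463 -0.0882  0.258 ] head -50.2 F [0.1 0.6 0.5] op 0.995 j6 28.9
dp [-0.0026, 0.058, -0.0026] rot [0.1, -0.2, 0.1]
(np.float64(317.2573094408563), np.float64(247.8472008581982))
```

View pics/w2.png

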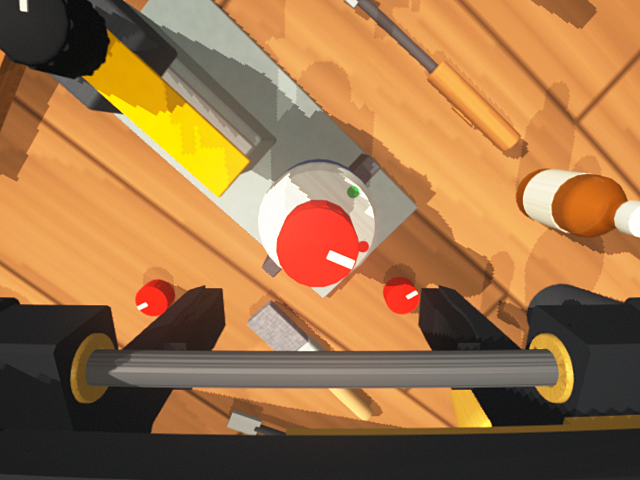

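View pics/b2.png

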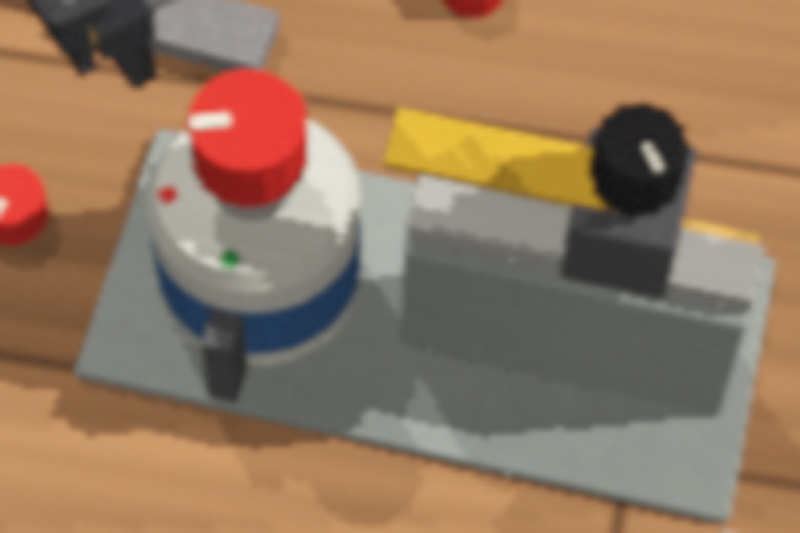

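The keeper is back and the cap is uncovered: cap centre at wrist px ~(318,243), keeper tip at ~(235,179).

```bash
python3 -c "
from h import *
import json
p=json.load(open('w2.json'));im=cv2.imread('pics/w2.png');hsv=cv2.cvtColor(im,cv2.COLOR_BGR2HSV)
m=(((hsv[...,0]<6)|(hsv[...,0]>174))&(hsv[...,1]>150)).astype(np.uint8);m[:190]=0;m[300:]=0;m[:,:270]=0;m[:,358:]=0
c=max(cv2.findContours(m,0,1)[0],key=cv2.contourArea);cc=cv2.minEnclosingCircle(c);print(cc)
c0=onz(p,*cc[0],.163);print('cap',c0);k=onz(p,235,179,.176);print('keeper',k,np.hypot(*(k-c0)[:2]))
q=camera_params('scene');print(onz(q,230+248/4.1,205+127/4.1,.163), onz(q,230+392/4.1,205+137/4.1,.176))
t=camera_params('top');im=cv2.imread('pics/t2.png');hsv=cv2.cvtColor(im,cv2.COLOR_BGR2HSV)
"
```

```text
((317.4524841308594, 242.99171447753906), 43.649295806884766)
cap [ 0.54916735 -0.08245991  0.163     ]
keeper [ 0.55115796 -0.01719057  0.176     ] 0.0652996838591135
[ 0.55197031 -0.08205127  0.163     ] [ 0.55342447 -0.01457846  0.176     ]
```

Request:
jog_arm:
  plan:
    - {"dp": [-0.0035,0.02,-0.003],"rot": [0,0,0],"claw": 0.088}
    - {"dp": [-0.0035,0.05,-0.003],"rot": [0,0,0],"claw": 0.088}
    - {"dp": [-0.0035,0.08,-0.003],"rot": [0,0,0],"claw": 0.088}
    - {"dp": [-0.0035,0.105,-0.003],"rot": [0,0,0],"claw": 0.08}
    - {"dp": [-0.0035,0.115,-0.003],"rot": [0,0,0],"claw": 0.07}

```text
time: 6.8
tcp_pos: [0.5465, -0.0768, 0.1411]
ee_rot: [[-0.763, -0.005, 0.646], [-0.646, 0.003, -0.763], [0.002, -1.0, -0.006]]
force: [0.1, -0.2, 0.9]
opening: 0.843
```

```bash
python3 -c "
from h import *
to([.547,-.0836,.143],-50)"
```

```text
t 6.8 pos [ 0.5465 -0.0768  0.1411] head -49.8 F [ 0.1 -0.2  0.9] op 0.843 j6 29.6
dp [0.0041, -0.002, 0.0055] rot [0.3, 0.2, 0.1]
```

Request:
jog_arm:
  plan:
    - {"dp": [0.004,-0.002,0.0055],"rot": [0,0,0],"claw": 0.07}
    - {"dp": [0.004,-0.002,0.0055],"rot": [0,0,0],"claw": 0.065}
    - {"dp": [0.004,-0.002,0.0055],"rot": [0,0,0],"claw": 0.045}
    - {"dp": [0.004,-0.002,0.0055],"rot": [0,0,0],"claw": 0.045}
    - {"dp": [0.004,-0.002,0.0055],"rot": [0,0,0],"claw": 0.045}
  force: 25

```text
time: 7.3
tcp_pos: [0.5475, -0.0836, 0.1442]
ee_rot: [[-0.763, -0.004, 0.646], [-0.646, 0.003, -0.763], [0.001, -1.0, -0.004]]
force: [-1.0, 0.9, 6.5]
opening: 0.623
```

```bash
python3 -c "
from h import *
to([.547,-.0836,.143],-50)"
```

```text
t 7.3 pos [ 0.5475 -0.0836  0.1442] head -49.8 F [-1.   0.9  6.5] op 0.623 j6 28.9
dp [0.0004, 0.0012, -0.0003] rot [0.2, 0.2, 0.1]
```

Request:
jog_arm:
  plan:
    - {"dp": [0,0,0],"rot": [0,0,0],"claw": 0.04}
    - {"dp": [0,0.002,0],"rot": [0,0,0],"claw": 0.04}
    - {"dp": [0,0.005,0],"rot": [0,0,0],"claw": 0.04}
    - {"dp": [0,0.008,0],"rot": [0,0,0],"claw": 0.04}
    - {"dp": [0,0.009,0],"rot": [0,0,0],"claw": 0.04}
  force: 50

```text
time: 7.8
tcp_pos: [0.5476, -0.0835, 0.1363]
ee_rot: [[-0.763, -0.003, 0.646], [-0.646, 0.002, -0.763], [0.001, -1.0, -0.003]]
force: [-5.3, 1.6, 12.0]
opening: 0.626
```

```bash
python3 -c "
from h import *
to([.547,-.0836,.136],-50);print(readout.state()['moment'])"
```

```text
t 7.8 pos [ 0.5476 -0.0835  0.1363] head -49.8 F [-5.3  1.6 12. ] op 0.626 j6 28.9
dp [0.0005, 0.0003, -0.0003] rot [0.2, 0.2, 0.0]
[ 0.23437668  0.75648256 -0.03692043]
```

Request:
jog_arm:
  plan:
    - {"dp": [0,0.001,0],"rot": [0,-8,0],"claw": 0.04}
    - {"dp": [0,0.001,0],"rot": [0,-16,0],"claw": 0.04}
    - {"dp": [0,0.001,0],"rot": [0,-24,0],"claw": 0.04}
    - {"dp": [0,0.001,0],"rot": [0,-32,0],"claw": 0.04}
    - {"dp": [0,0.001,0],"rot": [0,-40,0],"claw": 0.04}

```text
time: 8.3
tcp_pos: [0.5477, -0.0832, 0.1367]
ee_rot: [[-0.164, -0.002, 0.986], [-0.986, 0.002, -0.164], [-0.002, -1.0, -0.002]]
force: [-5.3, 4.7, 12.2]
opening: 0.622
```

```bash
python3 -c "
from h import *
to([.547,-.0836,.136],20);print(readout.state()['moment'])"
```

```text
t 8.3 pos [ 0.5477 -0.0832  0.1367] head -9.4 F [-5.3  4.7 12.2] op 0.622 j6 -11.4
dp [0.0005, 0.0007, -0.0007] rot [0.1, -29.4, -0.1]
[ 0.58970396  0.9051544  -0.20584399]
```

Request:
jog_arm:
  plan:
    - {"dp": [0,0.001,0],"rot": [0,-8,0],"claw": 0.04}
    - {"dp": [0,0.001,0],"rot": [0,-16,0],"claw": 0.04}
    - {"dp": [0,0.001,0],"rot": [0,-24,0],"claw": 0.04}
    - {"dp": [0,0.001,0],"rot": [0,-30,0],"claw": 0.04}
    - {"dp": [0,0.001,0],"rot": [0,-33,0],"claw": 0.04}

```text
time: 8.8
tcp_pos: [0.5467, -0.083, 0.1365]
ee_rot: [[0.403, -0.005, 0.915], [-0.915, 0.003, 0.403], [-0.004, -1.0, -0.003]]
force: [-11.0, 1.5, 11.1]
opening: 0.621
```

```bash
python3 -c "
from h import *
to([.547,-.0836,.136],20);print(readout.state()['moment'])"
```

```text
t 8.8 pos [ 0.5467 -0.083   0.1365] head 23.8 F [-11.    1.5  11.1] op 0.621 j6 -44.6
dp [0.0006, 0.0005, 0.0] rot [0.2, 3.8, -0.2]
[ 0.12899688  1.58178471 -0.78202698]
```

Request:
jog_arm:
  plan:
    - {"dp": [0,-0.002,0],"rot": [0,3,0],"claw": 0.04}
    - {"dp": [0,-0.005,0],"rot": [0,3,0],"claw": 0.04}
    - {"dp": [0,-0.008,0],"rot": [0,3,0],"claw": 0.04}
    - {"dp": [0,-0.011,0],"rot": [0,3,0],"claw": 0.04}
    - {"dp": [0,-0.014,0],"rot": [0,3,0],"claw": 0.04}

```text
time: 9.3
tcp_pos: [0.5467, -0.0831, 0.1508]
ee_rot: [[0.354, -0.005, 0.935], [-0.935, 0.002, 0.354], [-0.004, -1.0, -0.003]]
force: [-1.2, -1.1, -2.0]
opening: 0.624
```

```bash
python3 -c "
from h import *
to([.547,-.0836,.27],20)"
```

```text
t 9.3 pos [ 0.5467 -0.0831  0.1508] head 20.8 F [-1.2 -1.1 -2. ] op 0.624 j6 -41.6
dp [0.0001, -0.1192, -0.0003] rot [0.2, 0.8, -0.2]
```

Free: about 0 N at 6–7 mm above its locked height. I'll lift it straight up.

Request:
jog_arm:
  plan:
    - {"dp": [0,-0.006,0],"rot": [0,0,0],"claw": 0.04}
    - {"dp": [0,-0.018,0],"rot": [0,0,0],"claw": 0.04}
    - {"dp": [0,-0.05,0],"rot": [0,0,0],"claw": 0.04}
    - {"dp": [0,-0.09,0],"rot": [0,0,0],"claw": 0.04}
    - {"dp": [0,-0.12,0],"rot": [0,0,0],"claw": 0.04}

```text
time: 9.8
tcp_pos: [0.5474, -0.0834, 0.2739]
ee_rot: [[0.354, -0.002, 0.935], [-0.935, 0.002, 0.354], [-0.002, -1.0, -0.001]]
force: [0.6, -0.2, -0.5]
opening: 0.623
```

```bash
python3 -c "
from h import *
to([.588,.335,.275],15)
sc=camera('scene');save(sc,'s3.png')
b=cv2.resize(sc[155:335,230:425],(800,600)[:1]+(738,),interpolation=cv2.INTER_CUBIC);save(cv2.resize(b,(650,600)),'b3.png')
w=camera('wrist');save(w,'w3.png')
"
```

```text
t 9.8 pos [ 0.5474 -0.0834  0.2739] head 20.8 F [ 0.6 -0.2 -0.5] op 0.623 j6 -41.6
dp [-0.3769, -0.0005, 0.1862] rot [0.1, 5.8, -0.1]
```

View pics/b3.png

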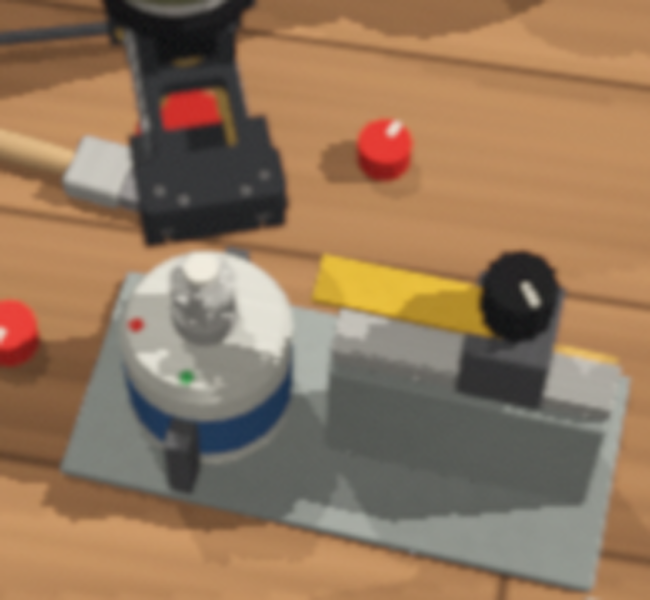

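Request:
jog_arm:
  plan:
    - {"dp": [-0.025,0,0.012],"rot": [0,0,0],"claw": 0.04}
    - {"dp": [-0.07,0,0.034],"rot": [0,2,0],"claw": 0.04}
    - {"dp": [-0.115,0,0.057],"rot": [0,6,0],"claw": 0.04}
    - {"dp": [-0.16,0,0.079],"rot": [0,10,0],"claw": 0.04}
    - {"dp": [-0.2,0,0.099],"rot": [0,14,0],"claw": 0.04}

```text
time: 10.4
tcp_pos: [0.5697, 0.1406, 0.2751]
ee_rot: [[0.115, 0.002, 0.993], [-0.993, -0.0, 0.115], [0.001, -1.0, 0.002]]
force: [-0.4, -0.8, 0.4]
opening: 0.622
```

```bash
python3 -c "
from h import *
to([.590,.335,.2],6)"
```

```text
t 10.4 pos [0.5697 0.1406 0.2751] head 6.6 F [-0.4 -0.8  0.4] op 0.622 j6 -4.2
dp [-0.1908, 0.0751, 0.0423] rot [-0.1, 0.6, 0.0]
```

Request:
jog_arm:
  plan:
    - {"dp": [-0.04,0,0.009],"rot": [0,0,0],"claw": 0.04}
    - {"dp": [-0.085,0,0.019],"rot": [0,0,0],"claw": 0.04}
    - {"dp": [-0.13,0.02,0.029],"rot": [0,0,0],"claw": 0.04}
    - {"dp": [-0.17,0.05,0.038],"rot": [0,0,0],"claw": 0.04}
    - {"dp": [-0.187,0.075,0.0415],"rot": [0,0,0],"claw": 0.04}

```text
time: 10.9
tcp_pos: [0.5886, 0.3343, 0.1975]
ee_rot: [[0.118, 0.001, 0.993], [-0.993, -0.0, 0.118], [0.0, -1.0, 0.001]]
force: [0.1, -0.9, -0.7]
opening: 0.624
```

```bash
python3 -c "
from h import *
camera('top')
to([.590,.335,.03],6)"
```

```text
t 10.95 pos [0.5871 0.335  0.1925] head 6.8 F [-0.6  1.6 -5.4] op 0.624 j6 13.0
dp [0.0001, 0.1624, 0.0039] rot [0.4, 0.8, 0.1]
```

Request:
jog_arm:
  plan:
    - {"dp": [0,0.04,0.003],"rot": [0,0,0],"claw": 0.04}
    - {"dp": [0,0.08,0.003],"rot": [0,0,0],"claw": 0.04}
    - {"dp": [0,0.12,0.003],"rot": [0,0,0],"claw": 0.04}
    - {"dp": [0,0.145,0.003],"rot": [0,0,0],"claw": 0.04}
    - {"dp": [0,0.157,0.003],"rot": [0,0,0],"claw": 0.04}

```text
time: 11.45
tcp_pos: [0.588, 0.3341, 0.0327]
ee_rot: [[0.118, -0.011, 0.993], [-0.993, -0.004, 0.118], [0.003, -1.0, -0.011]]
force: [-0.1, -0.1, -0.8]
opening: 0.624
```

```bash
python3 -c "
from h import *
to([.590,.335,.02],6)
w=camera('scene');save(cv2.resize(w[225:405,420:620],(660,594)),'b4.png')"
```

```text
t 11.45 pos [0.588  0.3341 0.0327] head 6.8 F [-0.1 -0.1 -0.8] op 0.624 j6 12.9
dp [-0.0007, 0.0127, 0.0022] rot [0.6, 0.8, 0.1]
```

View pics/b4.png

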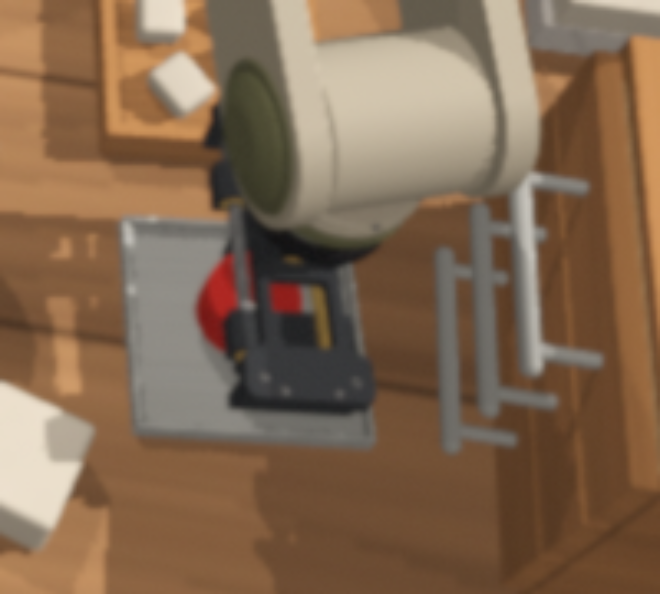

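The cap is over the tray's middle and clear of the drawer handles. Now a slow descent.

Request:
jog_arm:
  plan:
    - {"dp": [0,0.003,0],"rot": [0.6,0,0],"claw": 0.04}
    - {"dp": [0,0.006,0],"rot": [0.6,0,0],"claw": 0.04}
    - {"dp": [0,0.008,0],"rot": [0.6,0,0],"claw": 0.04}
    - {"dp": [0,0.01,0],"rot": [0.6,0,0],"claw": 0.04}
    - {"dp": [0,0.011,0],"rot": [0.6,0,0],"claw": 0.04}

```text
time: 12.0
tcp_pos: [0.588, 0.3341, 0.0216]
ee_rot: [[0.118, 0.0, 0.993], [-0.993, -0.002, 0.118], [0.002, -1.0, -0.0]]
force: [-0.3, 0.1, -0.4]
opening: 0.618
```

```bash
python3 -c "
from h import *
to([.590,.335,.02],6)"
```

```text
t 12.0 pos [0.588  0.3341 0.0216] head 6.8 F [-0.3  0.1 -0.4] op 0.618 j6 13.0
dp [-0.0006, 0.0016, 0.0021] rot [0.0, 0.8, 0.1]
```

Request:
jog_arm:
  plan:
    - {"dp": [0,0.001,0],"rot": [0,0,0],"claw": 0.04}
    - {"dp": [0,0.0015,0],"rot": [0,0,0],"claw": 0.04}
    - {"dp": [0,0.002,0],"rot": [0,0,0],"claw": 0.04}
    - {"dp": [0,0.0025,0],"rot": [0,0,0],"claw": 0.04}
    - {"dp": [0,0.0025,0],"rot": [0,0,0],"claw": 0.04}

```text
time: 12.5
tcp_pos: [0.5881, 0.3342, 0.0194]
ee_rot: [[0.118, 0.0, 0.993], [-0.993, -0.002, 0.118], [0.002, -1.0, 0.0]]
force: [-0.6, -0.1, 2.9]
opening: 0.626
```

```bash
python3 -c "
from h import *
to([.590,.335,.02],6)"
```

```text
t 12.5 pos [0.5881 0.3342 0.0194] head 6.8 F [-0.6 -0.1  2.9] op 0.626 j6 13.0
dp [-0.0006, -0.0006, 0.002] rot [-0.0, 0.8, 0.1]
```

Request:
jog_arm:
  plan:
    - {"dp": [0,0,0],"rot": [0,0,0],"claw": 0.056}
    - {"dp": [0,0,0],"rot": [0,0,0],"claw": 0.06}
    - {"dp": [0,0,0],"rot": [0,0,0],"claw": 0.07}
    - {"dp": [0,0,0],"rot": [0,0,0],"claw": 0.075}
    - {"dp": [0,0,0],"rot": [0,0,0],"claw": 0.075}
  force: 10

```text
time: 13.0
tcp_pos: [0.5881, 0.3341, 0.0193]
ee_rot: [[0.119, 0.0, 0.993], [-0.993, -0.002, 0.119], [0.002, -1.0, -0.0]]
force: [-0.3, -0.3, 0.7]
opening: 0.849
```

Request:
jog_arm:
  plan:
    - {"dp": [0,0,0],"rot": [0,0,0],"claw": 0.075}
    - {"dp": [0,-0.005,0],"rot": [0,0,0],"claw": 0.075}
    - {"dp": [0,-0.02,0],"rot": [0,0,0],"claw": 0.075}
    - {"dp": [0,-0.06,0],"rot": [0,0,0],"claw": 0.075}
    - {"dp": [0,-0.1,0],"rot": [0,0,0],"claw": 0.075}

```text
time: 13.5
tcp_pos: [0.5879, 0.3343, 0.1214]
ee_rot: [[0.118, 0.0, 0.993], [-0.993, -0.002, 0.118], [0.002, -1.0, -0.0]]
force: [0.9, 0.1, 0.1]
opening: 0.85
```

Request:
jog_arm:
  plan:
    - {"dp": [0.01,-0.04,-0.02],"rot": [0,0,0],"claw": 0.075}
    - {"dp": [0.03,-0.08,-0.06],"rot": [0,0,0],"claw": 0.075}
    - {"dp": [0.05,-0.11,-0.1],"rot": [0,0,0],"claw": 0.075}
    - {"dp": [0.08,-0.11,-0.14],"rot": [0,0,0],"claw": 0.075}
    - {"dp": [0.11,-0.11,-0.17],"rot": [0,0,0],"claw": 0.075}

```text
time: 14.0
tcp_pos: [0.433, 0.2076, 0.234]
ee_rot: [[0.12, 0.004, 0.993], [-0.993, -0.002, 0.12], [0.002, -1.0, 0.004]]
force: [0.8, -1.2, -0.0]
opening: 0.853
```

```bash
python3 -c "
from h import *
to([.590,.335,.02],6)
w=camera('scene');save(w,'s5.png');t=camera('top')
save(np.hstack([cv2.resize(w[200:420,220:560],(400,259)),cv2.resize(t[160:325,160:415],(400,259))]),'b5.png')"
```

```text
t 14.0 pos [0.433  0.2076 0.234 ] head 6.9 F [ 0.8 -1.2 -0. ] op 0.853 j6 4.8
dp [-0.1081, 0.2144, 0.1702] rot [-0.2, 0.9, 0.1]
```

View pics/b5.png

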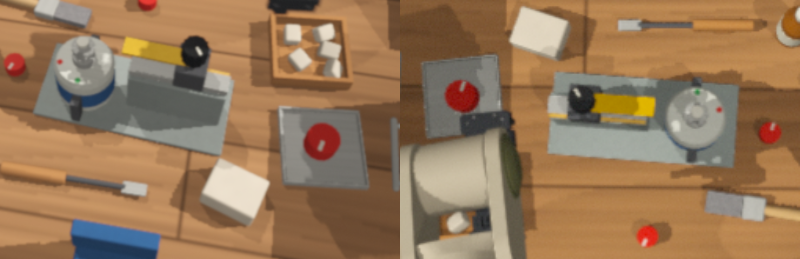

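The cap stands upright in mid-tray. A last numeric check of the knob angle and keeper travel before handing in.

```bash
python3 - <<'E'
from h import *
q=camera_params('scene');t=camera_params('top'); save(camera('top'),'t5.png')
K0=np.array([.5545,.0363]);d=np.array([.0593,.998])
def ang(im,p,K):
    # bright mark pixels on the knob's top, brightness-weighted, mapped on z=.215
    g=im.min(2).astype(float); u0,v0=proj(p,[*K,.215]); P=[];W=[]
    for v in range(int(v0)-9,int(v0)+10):
        for u in range(int(u0)-9,int(u0)+10):
            w=onz(p,u,v,.215)[:2]-K
            if np.hypot(*w)<.017 and g[v,u]>70:P.append(w);W.append(g[v,u]-50)
    P=np.array(P);W=np.array(W);c=np.average(P,0,W);D=P-c;C=(D.T*W)@D;e=np.linalg.eigh(C)[1][:,1]
    if e@c<0:e=-e
    return np.degrees(np.arctan2(e[1],e[0])).round(1),np.degrees(np.arctan2(*c[::-1])).round(1),len(W)
for n,p in(('scene0',q),('s2',q),('s5',q),('top0',t),('t2',t),('t5',t)):
    im=cv2.imread(f'pics/{n}.png');K=K0 if n.endswith('0') else K0+.06*d
    try: a=ang(im,p,K)
    except Exception as ex:a=ex
    hsv=cv2.cvtColor(im,cv2.COLOR_BGR2HSV);m=((hsv[...,0]>20)&(hsv[...,0]<32)&(hsv[...,1]>180)).astype(np.uint8)
    # keeper tip: extreme of yellow pixels along stand -y, near x axis of the stand
    O=np.array([.547,-.0836]);ys=[]
    for v,u in np.argwhere(m):
        w=onz(p,u,v,.176)[:2]-O;Y=w@d;X=w@[.998,-.0593]
        if abs(X)<.011 and -.02<Y<.15:ys.append(Y)
    print(n,a,'tip',np.round(np.percentile(ys,[0,1,3]),4) if ys else None)
E
```

```text
scene0 (np.float64(176.7), np.float64(-176.7), 34) tip [0.0079 0.0091 0.011 ]
s2 (np.float64(31.2), np.float64(28.1), 33) tip [0.069  0.0697 0.0713]
s5 (np.float64(31.8), np.float64(28.5), 35) tip [0.0691 0.0698 0.0715]
top0 (np.float64(175.9), np.float64(175.8), 21) tip [0.008  0.0086 0.0107]
t2 (np.float64(33.0), np.float64(34.2), 18) tip [0.095  0.0954 0.0976]
t5 (np.float64(34.5), np.float64(33.9), 22) tip [0.0694 0.0699 0.0719]
```

```bash
python3 -c "
from h import *
print(order.job_done(), readout.state()['time'])"
```

```text
the job is handed in; nothing more can be done
the job is handed in; nothing more can be done
```

The can is open: the keeper is wound back and the red cap stands right way up near the middle of the steel tray. I handed the job in after about 14 s of robot time; no verdict was reported.

- **Keeper:** I wound the knob clockwise until it met its stop, where the torque rose to about 1 N m. In the last pictures the keeper tip had moved about 61 mm (60 expected) and the knob mark had turned 141–145° (143° expected). One earlier top view gave a tip position about 26 mm further back. I discounted it because the scene and final top views agree with each other; the cause is unchecked, though the arm may have been in the way.
- **Cap:** I gripped it, pressed it down about 8 mm (12 N), and turned it anticlockwise about 70° to its stop. It came up free with almost no force.
- **Placing:** I set it down with about 3 N of contact, released it and moved the arm clear.
- **Other things on the bench:** the final crops show nothing displaced around the can, tray and chip box. I did not re-check the mallets, the oil bottle or the claw chisel in the last pictures, but the arm went nowhere near them.
- **Agreement between cameras:** position estimates differed by up to about 5 mm, so I averaged them. Side forces stayed around 11 N or less while gripping.

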